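Put the painter's row of jars and bottles back in the plywood rack in the same order

ROBOT

A 6-joint arm with a two-finger parallel gripper is mounted at the origin on the work surface. World frame = base frame: x ahead of the robot, y to its left, z up, the work surface at z = 0. Lengths are in m, angles in degrees, forces in N, time in s.
With the tool pointing down it reaches from about 0.35 to 0.975 m from the base axis. Payload 17.4 kg.
Tool frame: the origin (TCP) lies at the very end of the fingers, on their centre line; the grasp point (between the pads) lies 19 mm behind it (bot.tcp_to_grasp is the z of the grasp point in the tool frame, in m); z points along the fingers, y is the line along which they close (so a half turn about z gives the same grasp; the last joint's range is limited). The gripper opens to 85 mm and grips with 20 to 120 N. Pads are 22 mm wide; open, the fingers measure 114 mm over their backs; the gripper's body (76 mm by 85 mm) begins 54 mm behind the grasp point. The pads swing forward as they close: fully open they stand 13 mm farther back than shut.
Start: joints at [60.917, 6.646, 82.598, -0, 90.757, -2.166], TCP at [0.306, 0.602, 0.231] pointing down, gripper open.
Joint ranges: [-162.19, 162.19], [-47.58, 125.68], [4.15, 143.07], [-65.23, 245.23], [0.69, 171.88], [-170.13, 170.13]. Speed limits (degrees/s): [108.29, 108.29, 127.2, 180, 180, 180].

INTERFACE

Orientations are given as a 3x3 rotation matrix whose columns are the frame's x, y, z axes.
In Python, from workcell import bot, imaging gives the robot as it stands.
- The arm moves only by the tool carry_out, never from a script. Its argument "deltas" is one flat list of numbers, 7 for each row, row after row: the shift along the tool's x, y, z each as a share of 0.05 m, from -1 to 1, then the turn, a rotation vector about the tool's x, y, z each as a share of 5 degrees, from -1 to 1, then the opening, from -1 (shut) to 1 (fully open), so that 0 is half open. In form: [tx, ty, tz, rx, ry, rz, hand, tx, ty, tz, rx, ry, rz, hand, ...]. A call has 1 to 12 rows; each row shifts and turns the commanded pose from where the row before left it, along the tool's axes as they then stand; what a row does not reach is not made up. A row lasts 1/10 s, in which the tool goes at most 50 mm and 8.59 degrees, less where a joint would pass 70% of its speed; a pose out of reach is approached as far as the arm can. A call with a number of a shift or a turn outside -1 to 1 is refused whole. A call with a gripper value outside its range is refused whole. The fingers move at their own pace and stop on an object; "newtons" is the grip in N (left out, the last holds). Time passes only in rows, so rows that do not move let the fingers close. It gives the time, the measured TCP pose, the force, the opening and the grip force at its end, in the units of the state.
- bot.get_obs(): the state, without advancing time (a new reading comes with each control period).
- imaging.capture(name): name is "scene" or "top"; returns a dict with "image" (400x640x3 uint8, red, green, blue), "camera_matrix" (3x3 intrinsics, pixels), "distortion" ([k1, k2, p1, p2, k3] as OpenCV has them; the pictures are not rectified), "world_to_cam" (4x4, takes a point from world to camera coordinates). Camera axes: x right, y down, z forward; pixel columns grow to the right and rows downward; lengths in m; the calibration is good to about 2 mm. A picture is of the moment at which its call begins. There is no depth.
- bot.job_done(): hands the job in; it is judged then, once.
The state is a dict: "time": time; "joints": joint angles; "joint_velocities": joint speeds; "tau": joint torques, N m; "tool_pos": TCP position; "tool_rot": TCP orientation; "ft_force": force on the tool from outside, world axes, zero at the start; "wrist_torque": the same for the moment, N m; "opening": finger opening in m; "grip_force": force on a finger pad.
Only numpy, scipy, OpenCV 4.12 (cv2) and the standard library are available. Lean on these libraries where they do the work, as an engineer would, in place of code of your own. Each camera call takes 0.05 s, during which the arm holds its last target. There are 200 camera calls.

TASK

The painter's jar and three bottles have been wiped down and stand in a row in the white wire rack. Move all four into the empty plywood rack, one to a compartment and standing upright on its floor, in the same order from left to right as you find them. Set each one down gently, tip none of them over, and leave the other things on the table where they are.

Things in the scene. Friction and masses are not known exactly. Their poses are not given: they have to be found in the camera images.
- jar: Squat round jar, white wall with a flat steel screw lid, 52 mm across and 62 mm high; the lid is its top 18 mm. It weighs about 160 g. Origin: centre of its underside; z is its upright axis.
- square_bottle: Square ink bottle of dark glass, body 42 x 42 mm and 52 mm high (faces square to its own x and y axes), with a round black cap 27 mm across on top; 72 mm high in all, about 140 g. In the wire rack it stands turned up to 0.25 rad to the rack. Origin: centre of its underside; z is its upright axis.
- dropper_bottle: Round amber dropper bottle: body 42 mm across and straight up to 54 mm, then a shoulder, a black collar 23 mm across and a small rubber bulb; 81 mm high in all, about 90 g. Origin: centre of its underside; z is its upright axis.
- squeeze_bottle: Round white plastic squeeze bottle: body 45 mm across and straight up to 60 mm, then a shoulder and a pointed grey nozzle; 86 mm high in all, about 120 g. Origin: centre of its underside; z is its upright axis.
- wire_rack: White wire rack, fixed, full at the start, left or right of the plywood rack. Four compartments in a row, 70 x 70 mm inside, parted by 4 mm wires, centred at x = 0, y = +111, +37, -37, -111 mm; its y axis points to the robot's left (within 0.2 rad). Floor at z = 8 mm, wires up to 26 mm. Gaps along the row between containers: 20 to 38 mm; free in front and behind (along x). Origin: underside centre.
- wood_rack: Plywood rack, fixed, empty at the start, laid out the same: four compartments in a row, 70 x 70 mm inside, parted by 4 mm slats, centred at x = 0, y = +111, +37, -37, -111 mm; its y axis points to the robot's left (within 0.2 rad). Floor at z = 8 mm, slats and lips up to 26 mm, end boards to 32 mm. Outside 82 x 316 mm. Origin: underside centre.
- tumbler: Bystander, loose: open glass tumbler, 74 mm across and 85 mm high, beyond the racks. Origin: centre of its underside.
- soap: Bystander, loose: beige cake of brush soap, 58 x 38 x 24 mm, lying between the two racks. Origin: centre of its underside.
- paint_tube: Bystander, loose: metal paint tube lying flat, about 112 x 36 x 20 mm, beyond the racks. Origin: on its underside near the middle.
- tin: Bystander, loose: flat black paint tin, 77 x 117 x 22 mm, beyond the racks. Origin: centre of its underside.

How it is judged (in metres and radians):
At the end, for the whole second after the job is handed in: Each container stands upright (within 0.1 rad) on the plywood rack's floor (within 4 mm), within 20 mm of the middle of a compartment both ways, released and at rest, and its compartment has the same number from the left as the one it stood in in the wire rack (x of jar in the frame of wood_rack between -0.02 and 0.02 m and z of jar in the frame of wood_rack between 0.004 and 0.012 m and (y of jar in the frame of wood_rack between -0.131 and -0.091 m or y of jar in the frame of wood_rack between -0.057 and -0.017 m or y of jar in the frame of wood_rack between 0.017 and 0.057 m or y of jar in the frame of wood_rack between 0.091 and 0.131 m) and angle between each of jar, square_bottle, dropper_bottle, squeeze_bottle's own z axis and vertical below 0.1 rad and linear speed of each of jar, square_bottle, dropper_bottle, squeeze_bottle below 0.02 m/s and angular speed of each of jar, square_bottle, dropper_bottle, squeeze_bottle below 0.15 rad/s and x of square_bottle in the frame of wood_rack between -0.02 and 0.02 m and z of square_bottle in the frame of wood_rack between 0.004 and 0.012 m and (y of square_bottle in the frame of wood_rack between -0.131 and -0.091 m or y of square_bottle in the frame of wood_rack between -0.057 and -0.017 m or y of square_bottle in the frame of wood_rack between 0.017 and 0.057 m or y of square_bottle in the frame of wood_rack between 0.091 and 0.131 m) and x of dropper_bottle in the frame of wood_rack between -0.02 and 0.02 m and z of dropper_bottle in the frame of wood_rack between 0.004 and 0.012 m and (y of dropper_bottle in the frame of wood_rack between -0.131 and -0.091 m or y of dropper_bottle in the frame of wood_rack between -0.057 and -0.017 m or y of dropper_bottle in the frame of wood_rack between 0.017 and 0.057 m or y of dropper_bottle in the frame of wood_rack between 0.091 and 0.131 m) and x of squeeze_bottle in the frame of wood_rack between -0.02 and 0.02 m and z of squeeze_bottle in the frame of wood_rack between 0.004 and 0.012 m and (y of squeeze_bottle in the frame of wood_rack between -0.131 and -0.091 m or y of squeeze_bottle in the frame of wood_rack between -0.057 and -0.017 m or y of squeeze_bottle in the frame of wood_rack between 0.017 and 0.057 m or y of squeeze_bottle in the frame of wood_rack between 0.091 and 0.131 m) and distance of jar from where it was at the start of the episode between 0.4185 and 0.4905 m and distance of square_bottle from where it was at the start of the episode between 0.4185 and 0.4905 m and distance of dropper_bottle from where it was at the start of the episode between 0.4185 and 0.4905 m and distance of squeeze_bottle from where it was at the start of the episode between 0.4185 and 0.4905 m); the robot touches nothing.
It fails at once if a container is tipped over (leans more than 0.6 rad) (angle between any of jar, square_bottle, dropper_bottle, squeeze_bottle's own z axis and vertical above 0.6 rad).
It fails at once if a container is dropped (moves faster than 0.6 m/s, a fall of about 18 mm, with no finger on it) ((linear speed of jar above 0.6 m/s and contact force between jar and the fingers below 0.05 N) or (linear speed of square_bottle above 0.6 m/s and contact force between square_bottle and the fingers below 0.05 N) or (linear speed of dropper_bottle above 0.6 m/s and contact force between dropper_bottle and the fingers below 0.05 N) or (linear speed of squeeze_bottle above 0.6 m/s and contact force between squeeze_bottle and the fingers below 0.05 N)).
It fails at once if a container is rammed into the plywood rack (more than 50 N between them) (contact force between any of jar, square_bottle, dropper_bottle, squeeze_bottle and wood_rack above 50 N).
It fails at once if the tumbler, soap, paint tube or tin is shifted by more than 30 mm (distance of any of tumbler, soap, paint_tube, tin from where it was at the start of the episode above 0.03 m).
It also fails if it takes over 115 s, if anything falls off the work surface, if the arm or the gripper's body presses on something with over 40 N, if the wrist force passes 120 N, or if a joint passes its speed limit or range.

## Working session

There is one attempt and no reset: what is moved stays moved. The work goes in short steps, Python scripts to look and compute and a tool call to move; the robot and the scene stay as the last step left them, time stands still between calls to the robot, and variables do not carry over. Pictures are saved under pics/ and viewed, at most 14 in all, crops included, and the job is handed in when it is done.

Besides the shell and the picture viewer there is one more tool, called after "Request:" in YAML: its name, and indented under it one key for each argument. carry_out: Moves the arm, as the interface text tells. Its arguments: {"type":"object","properties":{"deltas":{"type":"array","items":{"type":"number"}},"newtons":{"type":"number"}},"required":["deltas"]}

```bash
mkdir -p pics; python3 - <<'E'
from workcell import bot, imaging
import cv2,pickle
o=bot.get_obs();print(o)
for n in("scene","top"):
    c=imaging.capture(n);pickle.dump(c,open(n+".pkl","wb"))
    cv2.imwrite(f"pics/{n}0.png",c["image"][:,:,::-1]);print(c["camera_matrix"],c["distortion"],c["world_to_cam"])
E
```

```text
{'time': 0.0, 'joints': array([ 6.09177855e+01,  6.67284197e+00,  8.26359454e+01,  1.28422810e-03,
        9.07568806e+01, -2.16556924e+00]), 'joint_velocities': array([-0.03659816,  0.03756513, -0.06147535, -0.02055363, -0.00384995,
       -0.06135847]), 'tau': array([ 3.78213954e-03, -7.31990504e+01, -6.32475901e+01,  1.40121042e-04,
        6.48323839e-03,  7.75494732e-05]), 'tool_pos': array([0.30547299, 0.60170334, 0.23057511]), 'tool_rot': array([[-8.91666162e-01,  4.52693188e-01, -5.76675102e-04],
       [ 4.52693551e-01,  8.91665614e-01, -9.90728676e-04],
       [ 6.57052361e-05, -1.14445634e-03, -9.99999343e-01]]), 'ft_force': array([-0.69764138,  0.46121369,  0.30540164]), 'wrist_torque': array([-0.01870991,  0.02001536, -0.01054438]), 'grip_force': 0.0, 'opening': 0.08510354058675464}
[[381.97470139   0.         317.4534072 ]
 [  0.         381.97470139 198.73716028]
 [  0.           0.           1.        ]] [0.02000648 0.         0.         0.         0.        ] [[ 0.74945858  0.66196955 -0.0103997  -0.45710512]
 [ 0.55220939 -0.63370291 -0.54174294 -0.2754056 ]
 [-0.36520765  0.40027108 -0.84047988  1.10773524]
 [ 0.          0.          0.          1.        ]]
[[443.70636362   0.         315.02464981]
 [  0.         443.70636362 195.66376369]
 [  0.           0.           1.        ]] [-0.04720749  0.          0.          0.          0.        ] [[-0.01923308 -0.99972333 -0.0135404   0.02304857]
 [-0.99315109  0.02066415 -0.11499524  0.61008781]
 [ 0.11524322  0.01123595 -0.99327376  0.99724374]
 [ 0.          0.          0.          1.        ]]
```

View pics/top0.png

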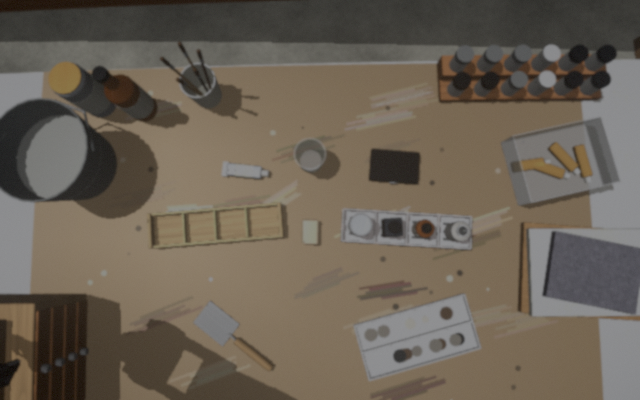

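View pics/scene0.png

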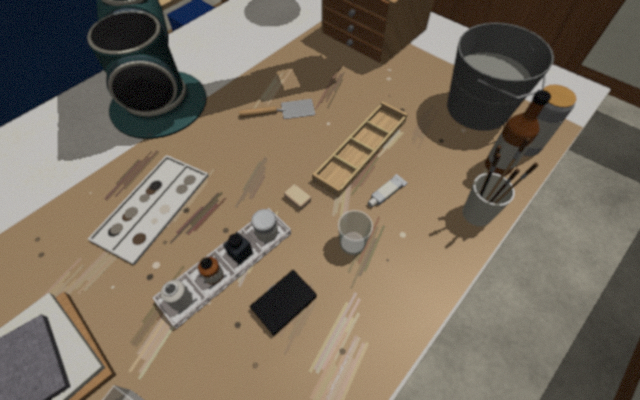

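The top view shows the wire rack at columns 343-472, rows 209-248, holding jar, square bottle, dropper and squeeze bottle from left to right. The empty plywood rack is at columns 150-284 and the soap at (311,232). In the scene view the containers lie between (175,292) and (265,225). I'll enlarge both racks.

```bash
python3 - <<'E'
import cv2,pickle,numpy as np
t=pickle.load(open("top.pkl","rb"))["image"][:,:,::-1];s=pickle.load(open("scene.pkl","rb"))["image"][:,:,::-1]
R=lambda im,x,y,w,h,k:cv2.resize(im[y:y+h,x:x+w],None,fx=k,fy=k,interpolation=cv2.INTER_CUBIC)
a=R(t,335,200,145,55,5.5);b=R(t,145,197,145,55,5.5)
cv2.imwrite("pics/c1.png",np.vstack([a,b]).clip(0,255))
cv2.imwrite("pics/c2.png",R(s,150,200,150,130,5)[:600])
E
```

```text
(no output)
```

View pics/c1.png

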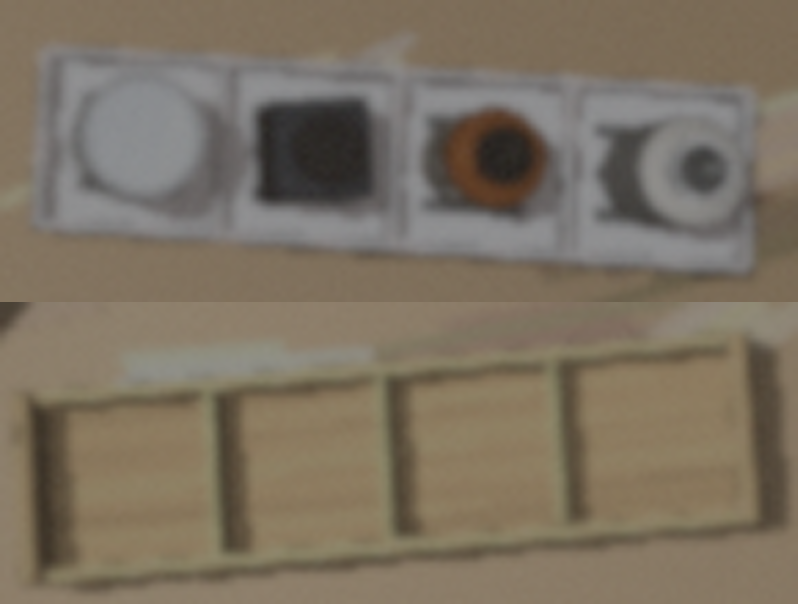

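View pics/c2.png

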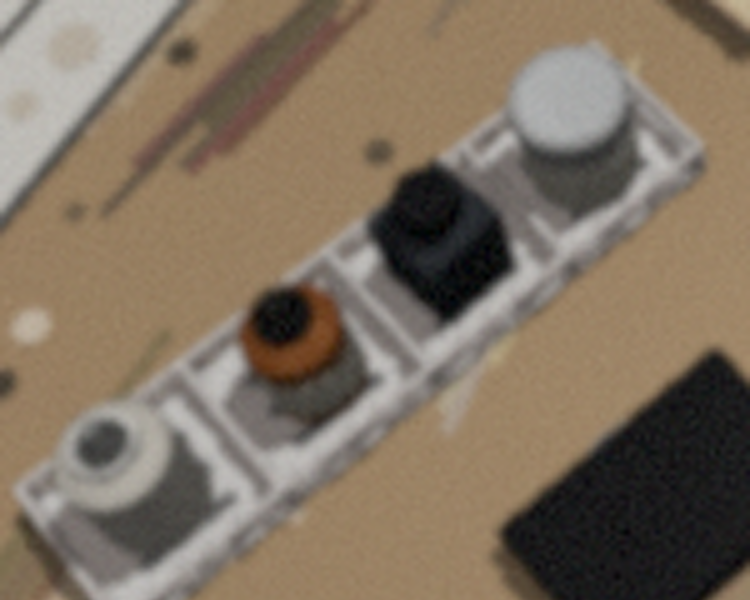

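The enlarged crops show the wood rack's slat midpoints at crop (220,171), (393.5,155) and (566,139). Top-view shoulder or lid centres are jar (143,135), dropper (496,160) and squeeze (693,172). The square bottle's cap is at about (330,148), and the same tops appear in the scene crop. Next I'll triangulate them.

```bash
cat > h.py <<'E'
import cv2,pickle,numpy as np
def ray(c,uv):
    p=cv2.undistortPoints(np.array([[uv]],float),c["camera_matrix"],c["distortion"])[0,0]
    T=c["world_to_cam"];R=T[:3,:3];return -R.T@T[:3,3],R.T@np.array([p[0],p[1],1])
def atz(c,uv,z):
    o,d=ray(c,uv);return (o+d*(z-o[2])/d[2])[:2]
def proj(c,P):
    T=c["world_to_cam"];return cv2.projectPoints(np.array(P,float).reshape(-1,3),cv2.Rodrigues(T[:3,:3])[0],T[:3,3],c["camera_matrix"],c["distortion"])[0][:,0]
def un(X,Y,k,ox,oy): return ((X+.5)/k-.5+ox,(Y+.5)/k-.5+oy)
E
python3 - <<'E'
from h import *
t=pickle.load(open("top.pkl","rb"));s=pickle.load(open("scene.pkl","rb"))
A=lambda X,Y:un(X,Y,5.5,335,200)
B=lambda X,Y:un(X,Y,5.5,145,197)
C=lambda X,Y:un(X,Y,5,150,200)
np.set_printoptions(precision=4,suppress=True)
w=[atz(t,B(*p),.026) for p in((220,171),(393.5,155),(566,139))];print("wood",w)
d=w[0]-w[2];print(np.degrees(np.arctan2(-d[0],d[1])),np.linalg.norm(d))
w=[atz(t,A(*p),.026) for p in((230,150),(404,161),(571,170))];print("wire",w)
d=w[0]-w[2];print(np.degrees(np.arctan2(-d[0],d[1])),np.linalg.norm(d))
for n,z,a,c in(("jar",.070,(143,135),(570,98)),("sqcap",.080,(332,148),(422,203)),("drop",.062,(496,160),(293,333)),("sqz",.068,(693,172),(115,457)),("sqznoz",.094,(710,168),(102,442))):
    print(n,atz(t,A(*a),z),atz(s,C(*c),z))
# square bottle body top-face corners
for p in((262,103),(365,98),(373,200),(266,204)): print("sqc",atz(t,A(*p),.060))
for p in((370,225),(437,268),(512,245)): print("sqs",atz(s,C(*p),.060))
E
```

```text
wood [array([0.5422, 0.3187]), array([0.5477, 0.244 ]), array([0.5531, 0.1701])]
4.190740119683424 0.1489445396605412
wire [array([ 0.5354, -0.1305]), array([ 0.5292, -0.204 ]), array([ 0.5239, -0.2747])]
-4.569797601851352 0.14459236037682435
jar [ 0.5404 -0.09  ] [ 0.5398 -0.0929]
sqcap [ 0.5331 -0.1647] [ 0.5348 -0.1699]
drop [ 0.5275 -0.2346] [ 0.53   -0.2389]
sqz [ 0.5207 -0.3133] [ 0.5212 -0.317 ]
sqznoz [ 0.5214 -0.312 ] [ 0.5268 -0.3166]
sqc [ 0.553 -0.14 ]
sqc [ 0.5541 -0.1824]
sqc [ 0.5124 -0.184 ]
sqc [ 0.5117 -0.1402]
sqs [ 0.5157 -0.1868]
sqs [ 0.5512 -0.1816]
sqs [ 0.5668 -0.1542]
```

Measured positions (x, y in m):

| Item | Position |
|---|---|
| Jar | (.540, -.092) |
| Square bottle | (.534, -.167), yaw about 1° |
| Dropper | (.529, -.237) |
| Squeeze | (.521, -.315) |
| Wood rack centre | (.548, .244), yaw 4.2° |

I'll turn the tool so its y points along world x, then go to the jar.

Request:
carry_out:
  deltas: [0,0,0,0,0,1,1,0,0,0,0,0,1,1,0,0,0,0,0,1,1,0,0,0,0,0,1,1,0,0,0,0,0,1,1,0,0,0,0,0,1,1,0,0,0,0,0,1,1,0,0,0,0,0,1,1,0,0,0,0,0,1,1,0,0,0,0,0,1,1,0,0,0,0,0,1,1,0,0,0,0,0,1,1]
  newtons: 30

```text
time: 1.3
tool_pos: [0.3055, 0.6018, 0.2308]
tool_rot: [[-0.05, 0.999, -0.0], [0.999, 0.05, -0.001], [-0.001, -0.0, -1.0]]
ft_force: [-0.1, 0.2, 2.1]
opening: 0.0856
grip_force: 0.0
```

Request:
carry_out:
  deltas: [0,0,0,0,0,0.6,1,-0.9,0.3,0,0,0,0,1,-0.9,0.3,0,0,0,0,1,-0.9,0.3,0,0,0,0,1,-0.9,0.3,0,0,0,0,1,-0.9,0.3,0,0,0,0,1,-0.9,0.3,0,0,0,0,1,-0.9,0.3,0,0,0,0,1,-0.9,0.3,0,0,0,0,1,-0.9,0.3,0,0,0,0,1,-0.9,0.3,0,0,0,0,1,0,0,0,0,0,0,1]

```text
time: 2.5
tool_pos: [0.4573, 0.1478, 0.2311]
tool_rot: [[0.004, 1.0, 0.0], [1.0, -0.004, -0.001], [-0.001, 0.0, -1.0]]
ft_force: [0.3, 0.7, -0.7]
opening: 0.086
grip_force: 0.0
```

Request:
carry_out:
  deltas: [-0.96,0.33,0,0,0,0,1,-0.96,0.33,0,0,0,0,1,-0.96,0.33,0,0,0,0,1,-0.96,0.33,0,0,0,0,1,-0.96,0.33,0,0,0,0,1,0,0,1,0,0,0,1,0,0,1,0,0,0,1,0,0,0,0,0,0,1]

```text
time: 3.3
tool_pos: [0.5349, -0.0837, 0.1246]
tool_rot: [[-0.001, 1.0, -0.01], [1.0, 0.001, 0.002], [0.002, -0.01, -1.0]]
ft_force: [-0.5, 0.3, -0.2]
opening: 0.0859
grip_force: 0.0
```

```bash
python3 - <<'E'
from h import *
from workcell import bot,imaging
s=pickle.load(open("scene.pkl","rb"))
# predicted wood rack corners in scene picture, to check
a=np.radians(4.19);R=np.array([[np.cos(a),-np.sin(a)],[np.sin(a),np.cos(a)]])
im=s["image"][:,:,::-1]
k=5;x0,y0=300,90
im=cv2.resize(im[y0:y0+115,x0:x0+120],None,fx=k,fy=k,interpolation=cv2.INTER_CUBIC)
for y in(-.074,0,.074):
    for x in(-.037,.037):
        p=R@[x,y]+[.5477,.244];u=proj(s,[*p,.026])[0]
        cv2.circle(im,(int((u[0]-x0+.5)*k),int((u[1]-y0+.5)*k)),3,(0,0,255),-1)
c=imaging.capture("top");t=c["image"][:,:,::-1]
t=cv2.resize(t[180:270,300:480],None,fx=3.3,fy=3.3,interpolation=cv2.INTER_CUBIC)
h=np.zeros((im.shape[0]+0,800,3),np.uint8)
cv2.imwrite("pics/w1.png",im);cv2.imwrite("pics/t1.png",t);print(bot.get_obs()["tool_pos"])
E
```

```text
[ 0.53647757 -0.08368773  0.12912207]
```

View pics/w1.png

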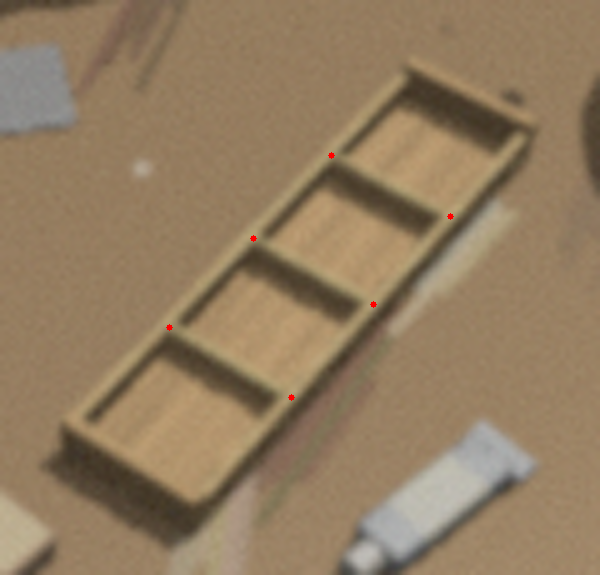

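View pics/t1.png

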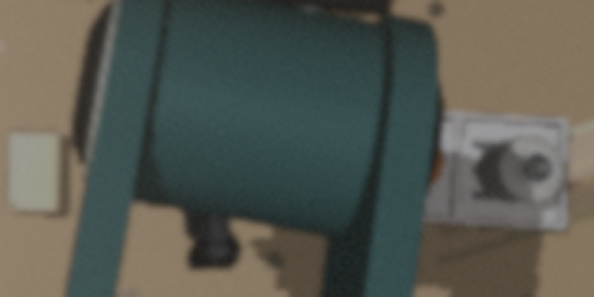

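The overlay of the wood rack lands within about 3 mm of the real slats. The arm hides the jar in the top view, with only the squeeze bottle visible at (535,165). I'll descend around the jar and close.

Request:
carry_out:
  deltas: [-0.16,0.08,0,0,0,0,1,0,0,0.5,0,0,0,1,0,0,0.5,0,0,0,1,0,0,0.5,0,0,0,1,0,0,0.4,0,0,0,1,0,0,0,0,0,0,1,0,0,0,0,0,0,1]

```text
time: 4.05
tool_pos: [0.5433, -0.0925, 0.039]
tool_rot: [[-0.002, 1.0, 0.003], [1.0, 0.002, -0.001], [-0.001, 0.003, -1.0]]
ft_force: [-0.1, 0.1, 1.4]
opening: 0.0853
grip_force: 0.0
```

```bash
python3 - <<'E'
from h import *
from workcell import bot,imaging
o=bot.get_obs();print(o["tool_pos"],o["ft_force"])
s=imaging.capture("scene")["image"][:,:,::-1]
cv2.imwrite("pics/s1.png",cv2.resize(s[110:340,120:400],None,fx=2.6,fy=2.6,interpolation=cv2.INTER_CUBIC))
E
```

```text
[ 0.54329309 -0.09249845  0.03896745] [-0.12186488  0.07081531  1.42132571]
```

View pics/s1.png

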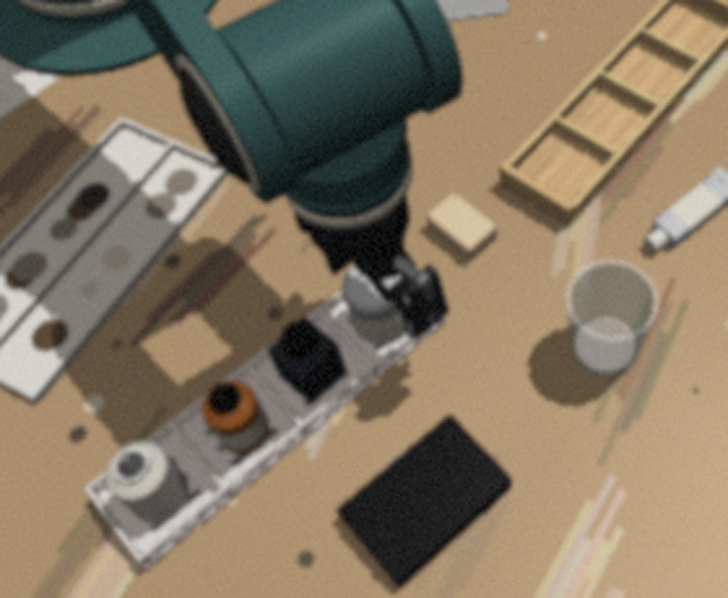

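The fingers straddle the jar, with the front finger at about (425,300) and the lid between them at (368,290). Lower 5 mm and close.

Request:
carry_out:
  deltas: [0,-0.04,0.1,0,0,0,1,0,0,0,0,0,0,0.2,0,0,0,0,0,0,0,0,0,0,0,0,0,-1,0,0,0,0,0,0,-1,0,0,0,0,0,0,-1,0,0,0,0,0,0,-1,0,0,0,0,0,0,-1,0,0,0,0,0,0,-1]
  newtons: 30

```text
time: 5.0
tool_pos: [0.5401, -0.0923, 0.0319]
tool_rot: [[-0.001, 1.0, 0.001], [1.0, 0.001, -0.0], [-0.0, 0.001, -1.0]]
ft_force: [-2.9, -0.4, 5.6]
opening: 0.0514
grip_force: 31.0
```

Request:
carry_out:
  deltas: [0,0,-0.2,0,0,0,-1,0,0,-0.4,0,0,0,-1,0,0,-0.5,0,0,0,-1,0,0,-0.5,0,0,0,-1,0,0,-0.4,0,0,0,-1,0.3,0,0,0,0,0,-1,0.6,0,0,0,0,0,-1,0.8,0,0,0,0,0,-1,0.8,0,0,0,0,0,-1,0.8,0,0,0,0,0,-1,0.8,0,0,0,0,0,-1,0.8,0,0,0,0,0,-1]

```text
time: 6.2
tool_pos: [0.5385, 0.1551, 0.1305]
tool_rot: [[-0.002, 1.0, -0.001], [1.0, 0.002, -0.0], [-0.0, -0.001, -1.0]]
ft_force: [0.8, 0.0, -2.1]
opening: 0.0517
grip_force: 31.7
```

Request:
carry_out:
  deltas: [0.8,0,0,0,0,0,-1,0.8,0,0,0,0,0,-1,0.8,0,0,0,0,0,-1,0.8,0,0,0,0,0,-1,0.6,0,0,0,0,0,-1,0.25,0,0,0,0,0,-1,0,0,0,0,0,0,-1,0,0,0,0,0,0,-1,0,0,0,0,0,0,-1]

```text
time: 7.1
tool_pos: [0.5392, 0.3542, 0.1312]
tool_rot: [[-0.0, 1.0, -0.0], [1.0, 0.0, -0.0], [-0.0, -0.0, -1.0]]
ft_force: [-0.7, -0.0, -1.6]
opening: 0.052
grip_force: 31.7
```

```bash
python3 - <<'E'
from h import *
from workcell import bot,imaging
o=bot.get_obs();print(o["tool_pos"],o["ft_force"],o["opening"],o["grip_force"])
s=imaging.capture("scene")["image"][:,:,::-1]
cv2.imwrite("pics/s2.png",cv2.resize(s[60:220,270:470],None,fx=3.5,fy=3.5,interpolation=cv2.INTER_CUBIC))
E
```

```text
[0.53922555 0.35421276 0.13117815] [-0.66796289 -0.04304988 -1.56833419] 0.05197203334099961 31.731905937194824
```

View pics/s2.png

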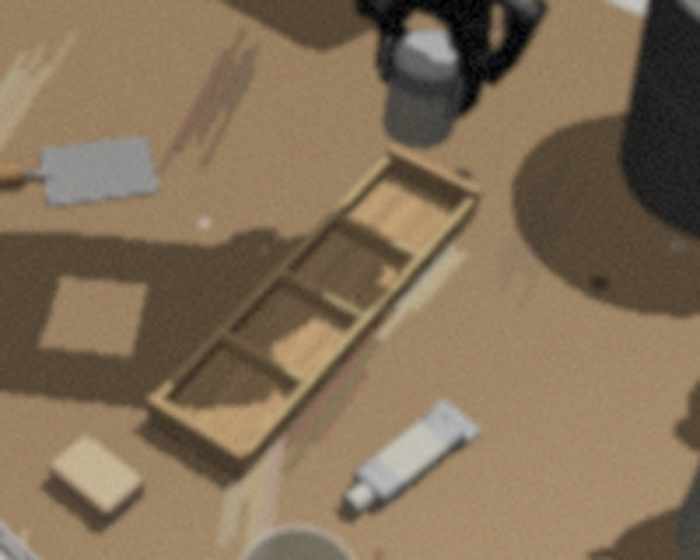

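The jar hangs upright in the gripper at about (422,90), above the leftmost compartment. Lower it.

Request:
carry_out:
  deltas: [0,0,0.2,0,0,0,-1,0,0,0.4,0,0,0,-1,0,0,0.4,0,0,0,-1,0,0,0.4,0,0,0,-1,0,0,0.2,0,0,0,-1,0,0,0.12,0,0,0,-1,0,0,0.1,0,0,0,-1,0,0,0.08,0,0,0,-1,0,0,0.04,0,0,0,-1,0,0,0,0,0,0,-1,0,0,0,0,0,0,-1]

```text
time: 8.25
tool_pos: [0.5394, 0.3554, 0.0347]
tool_rot: [[-0.001, 1.0, 0.0], [1.0, 0.001, 0.0], [0.0, 0.0, -1.0]]
ft_force: [-0.3, 0.1, -1.6]
opening: 0.0514
grip_force: 31.7
```

Request:
carry_out:
  deltas: [0,0,0.03,0,0,0,-1,0,0,0.02,0,0,0,-1,0,0,0,0,0,0,-1,0,0,0,0,0,0,-1]

```text
time: 8.65
tool_pos: [0.5393, 0.3553, 0.0319]
tool_rot: [[-0.001, 1.0, 0.0], [1.0, 0.001, 0.0], [0.0, 0.0, -1.0]]
ft_force: [-0.4, 0.4, 0.3]
opening: 0.0512
grip_force: 31.7
```

Request:
carry_out:
  deltas: [0,0,0,0,0,0,0.4,0,0,0,0,0,0,0.6,0,0,0,0,0,0,1,0,0,0,0,0,0,1,0,0,0,0,0,0,1,0,0,-0.3,0,0,0,1,0,0,-0.7,0,0,0,1,0,0,-0.7,0,0,0,1,0,0,-0.6,0,0,0,1,0,0,0,0,0,0,1]

```text
time: 9.65
tool_pos: [0.5407, 0.3562, 0.1532]
tool_rot: [[-0.001, 1.0, 0.006], [1.0, 0.001, 0.004], [0.004, 0.006, -1.0]]
ft_force: [0.8, 0.4, -0.4]
opening: 0.0853
grip_force: 0.0
```

Request:
carry_out:
  deltas: [-0.5,0,0,0,0,0,1,-0.9,0,0,0,0,0,1,-1,0,0,0,0,0,1,-1,0,0,0,0,0,1,-1,0,0,0,0,0,1,-1,0,0,0,0,0,1,-1,0,0,0,0,0,1,-1,0,0,0,0,0,1,-1,-0.05,0,0,0,0,1,-1,-0.05,0,0,0,0,1,-0.7,0,0,0,0,0,1,-0.35,0,0,0,0,0,1]

```text
time: 10.85
tool_pos: [0.5345, -0.1697, 0.1471]
tool_rot: [[0.001, 1.0, 0.0], [1.0, -0.001, -0.0], [-0.0, 0.0, -1.0]]
ft_force: [1.2, 1.3, -0.2]
opening: 0.0853
grip_force: 0.0
```

```bash
python3 - <<'E'
from h import *
from workcell import bot,imaging
t=imaging.capture("top");o=bot.get_obs();print(o["tool_pos"],o["opening"])
s=imaging.capture("scene")
pickle.dump(s,open("s3.pkl","wb"))
a=cv2.resize(t["image"][197:252,145:290,::-1],None,fx=5,fy=5,interpolation=cv2.INTER_CUBIC)
b=cv2.resize(s["image"][200:320,160:300,::-1],None,fx=2.7,fy=2.7,interpolation=cv2.INTER_CUBIC)
b=np.hstack([b,np.zeros((b.shape[0],a.shape[1]-b.shape[1],3),np.uint8)])
cv2.imwrite("pics/m3.png",np.vstack([a,b])[:600])
E
```

```text
[ 0.53464679 -0.17044597  0.14699675] 0.08551607649592018
```

View pics/m3.png

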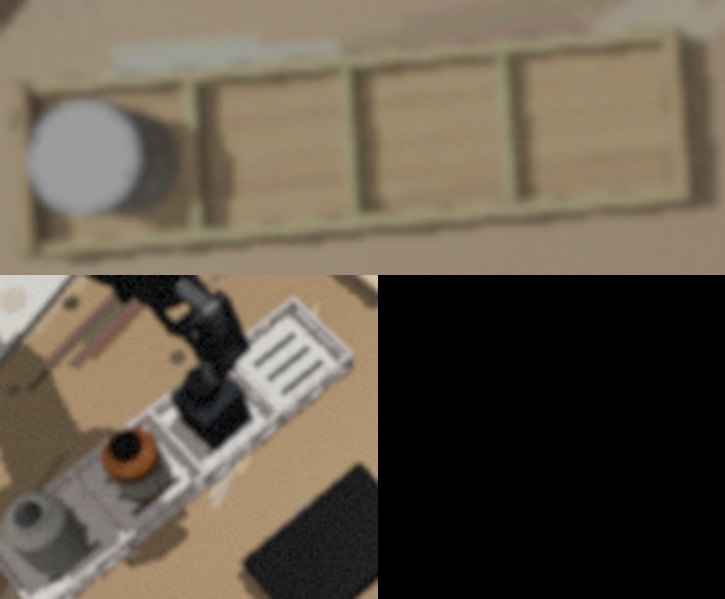

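The jar stands in the leftmost compartment, its lid centred at crop (86,157). The gripper is above the square bottle, which shows at (213,405) in the lower crop. Lower over it and close.

Request:
carry_out:
  deltas: [0.08,0,0.3,0,0,0,1,0,0,0.5,0,0,0,1,0,0,0.5,0,0,0,1,0,0,0.5,0,0,0,1,0,0,0.3,0,0,0,1,0,0,0.1,0,0,0,1,0,0,0,0,0,0,1,0,0,0,0,0,0,1]

```text
time: 11.75
tool_pos: [0.5355, -0.1629, 0.0378]
tool_rot: [[-0.002, 1.0, 0.001], [1.0, 0.002, -0.0], [-0.0, 0.001, -1.0]]
ft_force: [0.3, 0.6, 0.7]
opening: 0.0855
grip_force: 0.0
```

```bash
python3 - <<'E'
from h import *
t=pickle.load(open("top.pkl","rb"))
p=atz(t,un(86,157,5,145,197),.07);a=np.radians(4.19);R=np.array([[np.cos(a),-np.sin(a)],[np.sin(a),np.cos(a)]])
print(p,R.T@(p-[.5477,.244]))
E
```

```text
[0.54024476 0.35711624] [0.00082942 0.11335862]
```

The jar sits at (+1, +113) mm in the rack frame, about 2 mm from the compartment's middle. Close on the square bottle.

Request:
carry_out:
  deltas: [-0.06,0,0.09,0,0,0,1,0,0,0,0,0,0,0.2,0,0,0,0,0,0,0,0,0,0,0,0,0,-1,0,0,0,0,0,0,-1,0,0,0,0,0,0,-1,0,0,0,0,0,0,-1,0,0,0,0,0,0,-1,0,0,0,0,0,0,-1,0,0,0,0,0,0,-1]

```text
time: 12.75
tool_pos: [0.5351, -0.1662, 0.0326]
tool_rot: [[-0.001, 1.0, 0.0], [1.0, 0.001, -0.0], [-0.0, 0.0, -1.0]]
ft_force: [-2.8, -0.4, 5.6]
opening: 0.0416
grip_force: 32.0
```

Request:
carry_out:
  deltas: [0,0,-0.2,0,0,0,-1,0,0,-0.4,0,0,0,-1,0,0,-0.5,0,0,0,-1,0,0,-0.5,0,0,0,-1,0,0,-0.4,0,0,0,-1,0.3,0,0,0,0,0,-1,0.6,0,0,0,0,0,-1,0.8,0.02,0,0,0,0,-1,0.8,0.02,0,0,0,0,-1,0.8,0.02,0,0,0,0,-1,0.8,0.02,0,0,0,0,-1,0.8,0.02,0,0,0,0,-1]

```text
time: 13.95
tool_pos: [0.5386, 0.0812, 0.1313]
tool_rot: [[-0.002, 1.0, -0.001], [1.0, 0.002, 0.0], [0.0, -0.001, -1.0]]
ft_force: [1.0, -1.4, -1.9]
opening: 0.0416
grip_force: 31.3
```

Request:
carry_out:
  deltas: [0.8,0.02,0,0,0,0,-1,0.8,0.02,0,0,0,0,-1,0.8,0.02,0,0,0,0,-1,0.8,0.02,0,0,0,0,-1,0.6,0.02,0,0,0,0,-1,0.25,0.02,0,0,0,0,-1,0,0,0,0,0,0,-1,0,0,0,0,0,0,-1,0,0,0,0,0,0,-1]

```text
time: 14.85
tool_pos: [0.5453, 0.2804, 0.1321]
tool_rot: [[-0.0, 1.0, -0.0], [1.0, 0.0, -0.0], [-0.0, -0.0, -1.0]]
ft_force: [0.6, -0.3, -2.0]
opening: 0.0415
grip_force: 31.3
```

```bash
python3 - <<'E'
from h import *
from workcell import bot,imaging
o=bot.get_obs();print(o["tool_pos"],o["ft_force"],o["opening"],o["grip_force"])
s=imaging.capture("scene")["image"][:,:,::-1]
cv2.imwrite("pics/s4.png",cv2.resize(s[60:220,270:470],None,fx=3.5,fy=3.5,interpolation=cv2.INTER_CUBIC))
E
```

```text
[0.54526902 0.28038051 0.13213101] [ 0.6005602  -0.34656454 -2.01310036] 0.041493316187525324 31.32564604282379
```

View pics/s4.png

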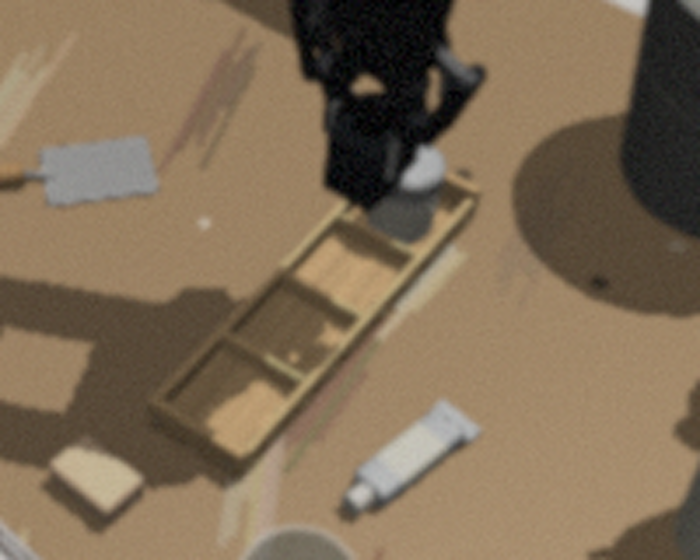

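The square bottle hangs upright at about (360,160), above the second compartment, and the jar stands behind it at (405,195). Lower it.

Request:
carry_out:
  deltas: [0,0,0.2,0,0,0,-1,0,0,0.4,0,0,0,-1,0,0,0.4,0,0,0,-1,0,0,0.4,0,0,0,-1,0,0,0.2,0,0,0,-1,0,0,0.12,0,0,0,-1,0,0,0.1,0,0,0,-1,0,0,0.06,0,0,0,-1,0,0,0.04,0,0,0,-1,0,0,0.04,0,0,0,-1,0,0,0,0,0,0,-1,0,0,0,0,0,0,-1]

```text
time: 16.1
tool_pos: [0.5454, 0.2815, 0.0345]
tool_rot: [[-0.001, 1.0, 0.0], [1.0, 0.001, 0.0], [0.0, 0.0, -1.0]]
ft_force: [0.2, 0.1, -1.0]
opening: 0.0414
grip_force: 31.3
```

Request:
carry_out:
  deltas: [0,0,0.03,0,0,0,-1,0,0,0.01,0,0,0,-1,0,0,0,0,0,0,-1,0,0,0,0,0,0,-1]

```text
time: 16.5
tool_pos: [0.5454, 0.2815, 0.0326]
tool_rot: [[-0.001, 1.0, 0.0], [1.0, 0.001, 0.0], [0.0, 0.0, -1.0]]
ft_force: [-1.1, -0.9, 4.1]
opening: 0.0411
grip_force: 31.8
```

Request:
carry_out:
  deltas: [0,0,0,0,0,0,0.4,0,0,0,0,0,0,0.6,0,0,0,0,0,0,1,0,0,0,0,0,0,1,0,0,0,0,0,0,1,0,0,-0.3,0,0,0,1,0,0,-0.7,0,0,0,1,0,0,-0.7,0,0,0,1,0,0,-0.6,0,0,0,1,0,0,0,0,0,0,1]

```text
time: 17.5
tool_pos: [0.5468, 0.2822, 0.1535]
tool_rot: [[-0.001, 1.0, 0.007], [1.0, 0.001, 0.003], [0.003, 0.007, -1.0]]
ft_force: [0.6, -0.5, 0.1]
opening: 0.0853
grip_force: 0.0
```

Request:
carry_out:
  deltas: [-0.5,0,0,0,0,0,1,-0.9,0,0,0,0,0,1,-1,0,0,0,0,0,1,-1,0,0,0,0,0,1,-1,0,0,0,0,0,1,-1,0,0,0,0,0,1,-1,-0.08,0,0,0,0,1,-1,-0.08,0,0,0,0,1,-1,-0.08,0,0,0,0,1,-1,-0.08,0,0,0,0,1,-0.7,0,0,0,0,0,1,-0.25,0,0,0,0,0,1]

```text
time: 18.7
tool_pos: [0.5295, -0.2384, 0.1475]
tool_rot: [[0.001, 1.0, -0.0], [1.0, -0.001, -0.0], [-0.0, -0.0, -1.0]]
ft_force: [-0.6, 0.2, -0.7]
opening: 0.0852
grip_force: 0.0
```

```bash
python3 - <<'E'
from h import *
from workcell import bot,imaging
t=imaging.capture("top");o=bot.get_obs();print(o["tool_pos"],o["opening"])
s=imaging.capture("scene")
a=cv2.resize(t["image"][197:252,145:290,::-1],None,fx=5,fy=5,interpolation=cv2.INTER_CUBIC)
b=cv2.resize(s["image"][200:320,160:300,::-1],None,fx=2.7,fy=2.7,interpolation=cv2.INTER_CUBIC)
b=np.hstack([b,np.zeros((b.shape[0],a.shape[1]-b.shape[1],3),np.uint8)])
cv2.imwrite("pics/m5.png",np.vstack([a,b])[:600])
E
```

```text
[ 0.52967478 -0.23833964  0.14738038] 0.08555589695904459
```

View pics/m5.png

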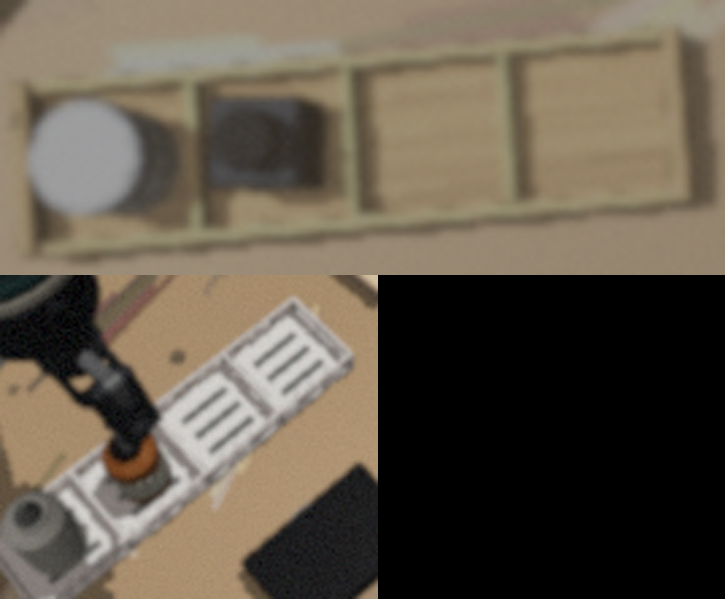

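Jar and square bottle stand in compartments 1 and 2, the bottle's cap at about (250,138). The gripper is above the dropper, seen at (130,455). Lower and close.

Request:
carry_out:
  deltas: [0,0,0.3,0,0,0,1,0,0,0.5,0,0,0,1,0,0,0.5,0,0,0,1,0,0,0.5,0,0,0,1,0,0,0.3,0,0,0,1,0,0,0.2,0,0,0,1,0,0,0,0,0,0,1,0,0,0,0,0,0,1]

```text
time: 19.6
tool_pos: [0.5306, -0.2353, 0.0331]
tool_rot: [[-0.002, 1.0, 0.001], [1.0, 0.002, -0.0], [-0.0, 0.001, -1.0]]
ft_force: [0.1, 0.1, 0.1]
opening: 0.0851
grip_force: 0.0
```

Request:
carry_out:
  deltas: [0,0,0,0,0,0,0.2,0,0,0,0,0,0,0,0,0,0,0,0,0,-1,0,0,0,0,0,0,-1,0,0,0,0,0,0,-1,0,0,0,0,0,0,-1,0,0,0,0,0,0,-1,0,0,0,0,0,0,-1,0,0,0,0,0,0,-1]

```text
time: 20.5
tool_pos: [0.5304, -0.2357, 0.033]
tool_rot: [[-0.001, 1.0, 0.001], [1.0, 0.001, -0.0], [-0.0, 0.001, -1.0]]
ft_force: [-0.5, -0.0, 6.4]
opening: 0.041
grip_force: 30.7
```

Request:
carry_out:
  deltas: [0,0,-0.2,0,0,0,-1,0,0,-0.4,0,0,0,-1,0,0,-0.5,0,0,0,-1,0,0,-0.5,0,0,0,-1,0,0,-0.4,0,0,0,-1,0.3,0,0,0,0,0,-1,0.6,0,0,0,0,0,-1,0.8,0.04,0,0,0,0,-1,0.8,0.04,0,0,0,0,-1,0.8,0.04,0,0,0,0,-1,0.8,0.04,0,0,0,0,-1,0.8,0.04,0,0,0,0,-1]

```text
time: 21.7
tool_pos: [0.539, 0.0118, 0.1317]
tool_rot: [[-0.002, 1.0, -0.001], [1.0, 0.002, 0.0], [0.0, -0.001, -1.0]]
ft_force: [0.4, 0.1, -0.9]
opening: 0.0412
grip_force: 30.6
```

Request:
carry_out:
  deltas: [0.8,0.04,0,0,0,0,-1,0.8,0.04,0,0,0,0,-1,0.8,0.04,0,0,0,0,-1,0.8,0.04,0,0,0,0,-1,0.6,0.04,0,0,0,0,-1,0.15,0,0,0,0,0,-1,0,0,0,0,0,0,-1,0,0,0,0,0,0,-1,0,0,0,0,0,0,-1]

```text
time: 22.6
tool_pos: [0.5494, 0.2061, 0.1322]
tool_rot: [[-0.0, 1.0, -0.0], [1.0, 0.0, -0.0], [-0.0, -0.0, -1.0]]
ft_force: [0.1, -0.6, -0.2]
opening: 0.0411
grip_force: 30.6
```

Request:
carry_out:
  deltas: [0,0,0.2,0,0,0,-1,0,0,0.4,0,0,0,-1,0,0,0.4,0,0,0,-1,0,0,0.4,0,0,0,-1,0,0,0.2,0,0,0,-1,0,0,0.12,0,0,0,-1,0,0,0.1,0,0,0,-1,0,0,0.06,0,0,0,-1,0,0,0.05,0,0,0,-1,0,0,0.04,0,0,0,-1,0,0,0,0,0,0,-1,0,0,0,0,0,0,-1]

```text
time: 23.8
tool_pos: [0.5496, 0.2071, 0.034]
tool_rot: [[-0.002, 1.0, 0.0], [1.0, 0.002, 0.0], [0.0, 0.0, -1.0]]
ft_force: [-0.9, 0.2, -0.8]
opening: 0.041
grip_force: 30.6
```

Request:
carry_out:
  deltas: [0,0,0.02,0,0,0,-1,0,0,0,0,0,0,-1,0,0,0,0,0,0,-1]

```text
time: 24.1
tool_pos: [0.5496, 0.2071, 0.033]
tool_rot: [[-0.001, 1.0, 0.0], [1.0, 0.001, 0.0], [0.0, 0.0, -1.0]]
ft_force: [-1.0, 0.9, 0.8]
opening: 0.0412
grip_force: 30.8
```

Request:
carry_out:
  deltas: [0,0,0,0,0,0,0.4,0,0,0,0,0,0,0.6,0,0,0,0,0,0,1,0,0,0,0,0,0,1,0,0,0,0,0,0,1,0,0,-0.3,0,0,0,1,0,0,-0.7,0,0,0,1,0,0,-0.7,0,0,0,1,0,0,-0.6,0,0,0,1,0,0,0,0,0,0,1]

```text
time: 25.1
tool_pos: [0.5511, 0.2076, 0.1539]
tool_rot: [[-0.001, 1.0, 0.007], [1.0, 0.001, 0.002], [0.002, 0.007, -1.0]]
ft_force: [0.3, 0.5, 0.6]
opening: 0.0857
grip_force: 0.0
```

Request:
carry_out:
  deltas: [-0.5,0,0,0,0,0,1,-0.9,0,0,0,0,0,1,-1,0,0,0,0,0,1,-1,0,0,0,0,0,1,-1,-0.1,0,0,0,0,1,-1,-0.1,0,0,0,0,1,-1,-0.1,0,0,0,0,1,-1,-0.1,0,0,0,0,1,-1,-0.1,0,0,0,0,1,-1,-0.08,0,0,0,0,1,-0.7,0,0,0,0,0,1,-0.35,0,0,0,0,0,1]

```text
time: 26.3
tool_pos: [0.5207, -0.3167, 0.148]
tool_rot: [[0.001, 1.0, -0.0], [1.0, -0.001, -0.0], [-0.0, -0.0, -1.0]]
ft_force: [0.3, 0.3, 0.1]
opening: 0.0854
grip_force: 0.0
```

```bash
python3 - <<'E'
from h import *
from workcell import bot,imaging
t=imaging.capture("top");o=bot.get_obs();print(o["tool_pos"],o["opening"])
s=imaging.capture("scene")
a=cv2.resize(t["image"][197:252,145:290,::-1],None,fx=5,fy=5,interpolation=cv2.INTER_CUBIC)
b=cv2.resize(s["image"][200:320,160:300,::-1],None,fx=2.7,fy=2.7,interpolation=cv2.INTER_CUBIC)
b=np.hstack([b,np.zeros((b.shape[0],a.shape[1]-b.shape[1],3),np.uint8)])
cv2.imwrite("pics/m6.png",np.vstack([a,b])[:600])
E
```

```text
[ 0.5208151  -0.31754988  0.14775365] 0.08511826952789298
```

View pics/m6.png

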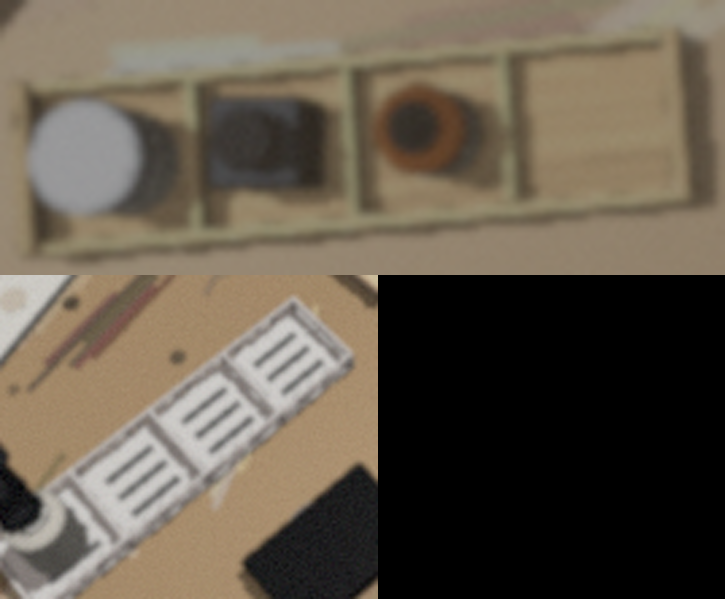

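Three containers stand in order, the dropper at about (420,128). The gripper is above the squeeze bottle, at (40,525) in the lower crop. Lower and close.

Request:
carry_out:
  deltas: [0,0,0.3,0,0,0,1,0,0,0.5,0,0,0,1,0,0,0.5,0,0,0,1,0,0,0.5,0,0,0,1,0,0,0.3,0,0,0,1,0,0,0.15,0,0,0,1,0,0,0,0,0,0,1,0,0,0,0,0,0,1]

```text
time: 27.2
tool_pos: [0.5219, -0.314, 0.0363]
tool_rot: [[-0.002, 1.0, 0.001], [1.0, 0.002, -0.001], [-0.001, 0.001, -1.0]]
ft_force: [-0.0, -0.3, 0.3]
opening: 0.0851
grip_force: 0.0
```

Request:
carry_out:
  deltas: [0,0,0,0,0,0,0.2,0,0,0,0,0,0,0,0,0,0,0,0,0,-1,0,0,0,0,0,0,-1,0,0,0,0,0,0,-1,0,0,0,0,0,0,-1,0,0,0,0,0,0,-1,0,0,0,0,0,0,-1,0,0,0,0,0,0,-1]

```text
time: 28.1
tool_pos: [0.5216, -0.3143, 0.0361]
tool_rot: [[-0.001, 1.0, 0.001], [1.0, 0.001, -0.0], [-0.0, 0.001, -1.0]]
ft_force: [-2.4, 0.9, 6.5]
opening: 0.0443
grip_force: 30.7
```

Request:
carry_out:
  deltas: [0,0,-0.2,0,0,0,-1,0,0,-0.4,0,0,0,-1,0,0,-0.5,0,0,0,-1,0,0,-0.5,0,0,0,-1,0,0,-0.4,0,0,0,-1,0.3,0,0,0,0,0,-1,0.6,0,0,0,0,0,-1,0.8,0.07,0,0,0,0,-1,0.8,0.07,0,0,0,0,-1,0.8,0.07,0,0,0,0,-1,0.8,0.07,0,0,0,0,-1,0.8,0.07,0,0,0,0,-1]

```text
time: 29.3
tool_pos: [0.5377, -0.0667, 0.1344]
tool_rot: [[-0.001, 1.0, -0.001], [1.0, 0.001, 0.0], [0.0, -0.001, -1.0]]
ft_force: [0.4, 0.1, -1.5]
opening: 0.0445
grip_force: 31.0
```

Request:
carry_out:
  deltas: [0.8,0.07,0,0,0,0,-1,0.8,0.07,0,0,0,0,-1,0.8,0.07,0,0,0,0,-1,0.8,0.07,0,0,0,0,-1,0.6,0.07,0,0,0,0,-1,0.25,0,0,0,0,0,-1,0,0,0,0,0,0,-1,0,0,0,0,0,0,-1,0,0,0,0,0,0,-1]

```text
time: 30.2
tool_pos: [0.5555, 0.1325, 0.1351]
tool_rot: [[-0.001, 1.0, -0.0], [1.0, 0.001, -0.0], [-0.0, -0.0, -1.0]]
ft_force: [0.2, 0.3, -1.0]
opening: 0.0442
grip_force: 31.0
```

Request:
carry_out:
  deltas: [0,0,0.2,0,0,0,-1,0,0,0.4,0,0,0,-1,0,0,0.4,0,0,0,-1,0,0,0.4,0,0,0,-1,0,0,0.2,0,0,0,-1,0,0,0.12,0,0,0,-1,0,0,0.1,0,0,0,-1,0,0,0.06,0,0,0,-1,0,0,0.05,0,0,0,-1,0,0,0.04,0,0,0,-1,0,0,0,0,0,0,-1,0,0,0,0,0,0,-1]

```text
time: 31.4
tool_pos: [0.5558, 0.1335, 0.037]
tool_rot: [[-0.001, 1.0, 0.0], [1.0, 0.001, 0.0], [0.0, 0.0, -1.0]]
ft_force: [0.2, -0.5, -0.5]
opening: 0.0443
grip_force: 31.0
```

Request:
carry_out:
  deltas: [0,0,0.02,0,0,0,-1,0,0,0,0,0,0,-1,0,0,0,0,0,0,-1]

```text
time: 31.7
tool_pos: [0.5559, 0.1335, 0.0361]
tool_rot: [[-0.001, 1.0, 0.0], [1.0, 0.001, 0.0], [0.0, 0.0, -1.0]]
ft_force: [-0.4, -0.5, 1.4]
opening: 0.0445
grip_force: 31.3
```

On the floor. Release, rise, and move away for a last look.

Request:
carry_out:
  deltas: [0,0,0,0,0,0,0.4,0,0,0,0,0,0,0.6,0,0,0,0,0,0,1,0,0,0,0,0,0,1,0,0,0,0,0,0,1,0,0,-0.3,0,0,0,1,0,0,-0.7,0,0,0,1,0,0,-0.7,0,0,0,1,0,0,-0.7,0,0,0,1,0,0,0,0,0,0,1]

```text
time: 32.7
tool_pos: [0.5575, 0.1338, 0.1625]
tool_rot: [[-0.001, 1.0, 0.008], [1.0, 0.001, 0.001], [0.001, 0.008, -1.0]]
ft_force: [0.3, 0.2, -0.2]
opening: 0.0854
grip_force: 0.0
```

Request:
carry_out:
  deltas: [-0.5,0,0,0,0,0,1,-0.9,0,0,0,0,0,1,-1,0,0,0,0,0,1,-1,0,0,0,0,0,1,-1,0,0,0,0,0,1,-1,0,0,0,0,0,1,-0.7,0,0,0,0,0,1,-0.4,0,0,0,0,0,1,0,0,0,0,0,0,1,0,0,0,0,0,0,1,0,0,0,0,0,0,1]

```text
time: 33.8
tool_pos: [0.5562, -0.1907, 0.156]
tool_rot: [[-0.002, 1.0, 0.0], [1.0, 0.002, 0.0], [0.0, 0.0, -1.0]]
ft_force: [0.4, -0.6, -0.4]
opening: 0.0854
grip_force: 0.0
```

```bash
python3 - <<'E'
from h import *
from workcell import bot,imaging
t=imaging.capture("top");o=bot.get_obs();print(o["tool_pos"],o["time"])
s=imaging.capture("scene")
a=cv2.resize(t["image"][197:252,145:290,::-1],None,fx=5,fy=5,interpolation=cv2.INTER_CUBIC)
b=cv2.resize(s["image"][80:240,230:460,::-1],None,fx=2,fy=2,interpolation=cv2.INTER_CUBIC)
b=np.hstack([b,np.zeros((b.shape[0],a.shape[1]-b.shape[1],3),np.uint8)])
cv2.imwrite("pics/m7.png",np.vstack([a,b])[:600])
E
```

```text
[ 0.55627259 -0.19060871  0.15602738] 33.85
```

View pics/m7.png

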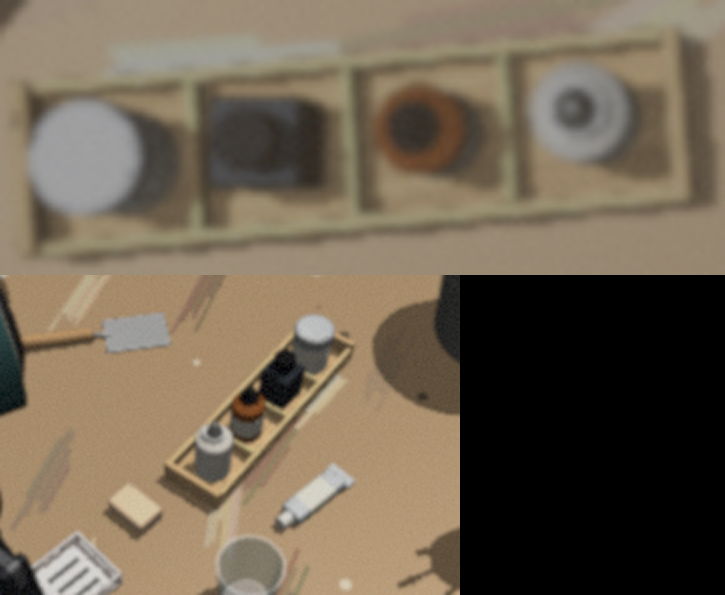

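All four stand upright in order, with the jar at (86,157), square bottle at (255,140), dropper at (420,128) and squeeze bottle at (580,112). The soap and paint tube have not been touched. I'll hand the job in.

```bash
python3 -c "
from workcell import bot
print(bot.job_done())"
```

```text
the job is handed in; nothing more can be done
None
```

The jar, square bottle, dropper bottle and squeeze bottle now stand upright in the plywood rack in their original left-to-right order, the soap, tube, tin and tumbler were left alone, and the job was handed in at about 34 s; no verdict came back.

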